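# Make up a packing-supply basket

### The job

Make up the supply basket for the next packing bench: set the open cardboard tray in the middle of the white basket, long side along long side, then lay the wide tape roll flat in the middle of the tray, lay the narrow tape roll squarely on top of it, and last stand the spray can upright down through the cores of both rolls so that it stands on the tray's floor. Let go of each thing before fetching the next, and leave the barcode scanner and the mug where they are.

Things in the scene. Friction and masses are not known exactly. Their poses are not given: they have to be found in the camera images.
- basket: White plastic slotted picking basket, open on top, fixed to the bench: outside 260 mm long (its x) by 210 mm wide (its y) by 60 mm high, walls 5 mm, floor 5 mm thick, a rim flange 6 mm further out. Origin under its centre, on the bench; z up. It stands left or right of the middle of the bench.
- carton: Shallow open brown cardboard tray, loose, 160 g: outside 170 mm long (its x) by 140 mm wide (its y) by 36 mm high, walls 8 mm thick (they can be pinched from above), floor 8 mm thick. Origin under its centre; z up, open side up.
- wide_roll: Wide roll of brown packing tape lying flat, 240 g: a ring of outer diameter 96 mm, core hole 70 mm right through, wall 13 mm (can be pinched from above), 48 mm high. Origin at the centre of its underside; z up along the core.
- narrow_roll: Narrow roll of brown packing tape lying flat, 120 g: outer diameter 96 mm, core hole 70 mm right through, wall 13 mm, 24 mm high (half the height of the wide roll). Origin at the centre of its underside; z up along the core.
- spray_can: Small round aluminium spray can with a black cap, standing, 130 g: diameter 40 mm, body and cap alike, 125 mm high, the cap being the top 30 mm. Origin at the centre of its underside; z up.
- scanner: Bystander: grey and white hand-held barcode scanner lying on the bench, about 145 by 62 by 30 mm high, loose. Origin at the underside, in the grey handle; x towards its white head.
- mug: Bystander: white mug, diameter 80 mm, 90 mm high, handle at its +y side, loose. Origin at the centre of its underside.
There are look-alikes about, which are no part of the job. What is shaped like the carton but black is not meant. What is shaped like the narrow_roll but red is not meant.

How it is judged:
On the way, in this order (a step that is already met when the one before it is completed fails the run):
1. the cardboard tray lies in the middle of the basket, let go (horizontal distance between carton and basket below 0.015 m and z of carton in the frame of basket below 0.011 m and angle between carton's own z axis and vertical below 0.06 rad and angle between the x axis of carton and the x axis of basket, either way round below 0.25 rad and contact force between carton and the fingers below 0.1 N and linear speed of carton below 0.02 m/s), for 0.2 s.
2. the wide roll lies flat in the middle of the tray, let go (horizontal distance between carton and basket below 0.015 m and z of carton in the frame of basket below 0.011 m and angle between each of carton, wide_roll's own z axis and vertical below 0.06 rad and angle between the x axis of carton and the x axis of basket, either way round below 0.25 rad and horizontal distance between wide_roll and carton below 0.015 m and z of wide_roll in the frame of carton between 0.004 and 0.014 m and contact force between wide_roll and the fingers below 0.1 N and linear speed of wide_roll below 0.02 m/s), for 0.2 s.
3. the narrow roll lies on top of the wide roll, let go (horizontal distance between carton and basket below 0.015 m and z of carton in the frame of basket below 0.011 m and angle between each of carton, wide_roll, narrow_roll's own z axis and vertical below 0.06 rad and angle between the x axis of carton and the x axis of basket, either way round below 0.25 rad and horizontal distance between wide_roll and carton below 0.015 m and z of wide_roll in the frame of carton between 0.004 and 0.014 m and horizontal distance between narrow_roll and wide_roll below 0.012 m and z of narrow_roll in the frame of wide_roll between 0.042 and 0.054 m and contact force between narrow_roll and the fingers below 0.1 N and linear speed of narrow_roll below 0.02 m/s), for 0.2 s.
4. the spray can stands in the cores of the rolls, let go (horizontal distance between carton and basket below 0.015 m and z of carton in the frame of basket below 0.011 m and angle between each of carton, wide_roll, narrow_roll's own z axis and vertical below 0.06 rad and angle between the x axis of carton and the x axis of basket, either way round below 0.25 rad and horizontal distance between wide_roll and carton below 0.015 m and z of wide_roll in the frame of carton between 0.004 and 0.014 m and horizontal distance between narrow_roll and wide_roll below 0.012 m and z of narrow_roll in the frame of wide_roll between 0.042 and 0.054 m and horizontal distance between spray_can and wide_roll below 0.018 m and z of spray_can in the frame of carton below 0.014 m and angle between spray_can's own z axis and vertical below 0.1 rad and contact force between spray_can and the fingers below 0.1 N and linear speed of spray_can below 0.02 m/s), for 0.2 s.
At the end, for the whole second after the job is handed in: Tray flat in the basket, within 15 mm of its centre and 0.25 rad of its long direction; wide roll flat on the tray floor within 15 mm of its centre; narrow roll flat on it within 12 mm of its axis; can upright (0.1 rad) on the tray floor inside both cores; all released and at rest (all of step 4 and linear speed of each of carton, wide_roll, narrow_roll below 0.02 m/s and contact force between each of carton, wide_roll, narrow_roll and the fingers below 0.1 N); the robot touches nothing.
It fails at once if the scanner is moved more than 30 mm (distance of scanner from where it was at the start of the episode above 0.03 m).
It fails at once if the mug is moved more than 30 mm (distance of mug from where it was at the start of the episode above 0.03 m).
It also fails if it takes over 144 s, if anything falls off the work surface, if the arm or the gripper's body presses on something with over 40 N, if the wrist force passes 120 N, or if a joint passes its speed limit or range.

### The arm

A 6-joint arm with a two-finger parallel gripper is mounted at the origin on the work surface. World frame = base frame: x ahead of the robot, y to its left, z up, the work surface at z = 0. Lengths are in m, angles in rad, forces in N, time in s.
With the tool pointing down it reaches from about 0.375 to 0.975 m from the base axis. Payload 3.8 kg.
Tool frame: the origin (TCP) lies midway between the tips of the shut fingers; the grasp point (between the pads) lies 19 mm behind it; z points along the fingers, y is the direction in which the jaws open and shut (so a half turn about z gives the same grasp; the last joint's range is limited). The gripper opens to 85 mm and grips with 20 to 120 N. Pads are 22 mm wide; open, the fingers measure 114 mm over their backs; the gripper's body (76 mm by 85 mm) begins 54 mm behind the grasp point. The pads swing forward as they close: fully open they stand 13 mm farther back than shut.
Start: joints at [1.294, 0.264, 1.604, -0, 1.274, -0.037], TCP at [0.16, 0.656, 0.231] pointing down, gripper open.
Joint ranges: [-2.63, 2.63], [-0.94, 2.18], [0.31, 2.57], [-1.31, 4.45], [0, 2.66], [-2.55, 2.55]. Speed limits (rad/s): [2.57, 2.57, 3.14, 3.14, 3.14, 3.14].

### API

Orientations are given as a rotation vector (axis times angle).
In Python, from workcell import bot gives the robot as it stands. The module is installed in compiled form; this text tells all that it offers.
- The arm moves only by the tool play_rows, never from a script. Its argument "series" is a list of rows, each an object with "translation": the shift along the tool's x, y, z in m, a list of three; "spin": the turn about the tool's z in units of 5 degrees (1.0 is 5 degrees). In form: [{"translation": [dx, dy, dz], "spin": spin}, ...]. A call has 1 to 5 rows; each row shifts and turns the commanded pose from where the row before left it, along the tool's axes as they then stand; what a row does not reach is not made up. A row lasts 1/10 s, in which the tool goes at most 50 mm and 8.59 degrees, less where a joint would pass 70% of its speed; a pose out of reach is approached as far as the arm can. A call is refused whole if a number of a shift passes 0.05 or a number of a turn 1, either way. A call with a gripper value outside its range is refused whole. "jaw" is the gripper's target within -1 to 1 (fully open at 1, half-way at 0, shut at -1), set as the call begins (left out, the last holds). The fingers move at their own pace and stop on an object; "force" is the grip in N (left out, the last holds). Time passes only in rows, so rows that do not move let the fingers close. It gives the time, the measured TCP pose, the force and the opening at its end, in the units of the state.
- bot.read_state(): the state, without advancing time (a new reading comes with each control period).
- bot.read_camera(name): name is "scene" or "top" or "wrist"; returns the picture (400x640x3 uint8, blue, green, red); there is no depth.
- bot.get_calibration(name): a dict with "fov_y" (degrees; the focal length in pixels is half the picture's height over the tangent of half this angle, whatever the lens; pixels are square), "cx", "cy" (the principal point, pixels), "R" (3x3) and "t" (3): a world point X has camera coordinates R X + t. Camera axes: x right, y down, z forward; pixel columns grow to the right and rows downward; lengths in m; the calibration is good to about 2 mm. The wrist camera is an equidistant fisheye: a pixel r from the principal point sees the ray r / f radians off the axis. A picture is of the moment at which its call begins: read the wrist's pose just before it. get_calibration takes no time and is no camera call; for the wrist camera it gives the pose at the moment of the call.
- bot.finish_job(): hands the job in, once; it reports no verdict.
The state is a dict: "time": time; "q": joint angles; "joint_vel": joint speeds; "joint_torque": joint torques, N m; "tool_pos": TCP position; "tcp_rot": TCP orientation; "wrist_force": force on the tool from outside, world axes, zero at the start; "torque": the same for the moment, N m; "width": opening from 0.0 (shut) to 1.0 (fully open).
Only numpy, scipy, OpenCV 4.12 (cv2) and the standard library are available. Lean on these libraries where they do the work, as an engineer would, in place of code of your own. Each camera call takes 0.05 s, during which the arm holds its last target. There are 200 camera calls.

## Working session

There is one attempt and no reset: what is moved stays moved. The work goes in short steps, Python scripts to look and compute and a tool call to move; the robot and the scene stay as the last step left them, time stands still between calls to the robot, and variables do not carry over. Pictures are saved under pics/ and viewed, about 12 in all and at most 16, crops included, and the job is handed in when it is done.

Besides the shell and the picture viewer there is one more tool, called after "Request:" as name([rows], argument=value, ...), one row to a line, values as JSON. play_rows: Moves the arm, as the interface text tells. Its arguments: {"type":"object","properties":{"series":{"type":"array","items":{"type":"object","properties":{"translation":{"type":"array","items":{"type":"number"}},"spin":{"type":"number"}}}},"jaw":{"type":"number"},"force":{"type":"number"}},"required":["series"]}

```bash
mkdir -p pics; python3 - <<'E'
from workcell import bot
import cv2
for n in("top","scene"):
    cv2.imwrite(f"pics/{n}0.png",bot.read_camera(n)); print(n,bot.get_calibration(n))
print(bot.read_state()); print(bot.get_calibration("wrist"))
E
```

```text
top {'fov_y': 53.78671328919269, 'cx': 320.61470973234555, 'cy': 194.89738093823425, 'R': array([[ 0.02758336, -0.99949032,  0.0160704 ],
       [-0.99555233, -0.02891633, -0.0896627 ],
       [ 0.0900817 , -0.01352572, -0.99584253]]), 't': array([-0.00773081,  0.4660691 ,  1.40104164])}
scene {'fov_y': 55.50081138327927, 'cx': 318.52326421588464, 'cy': 196.9395076979977, 'R': array([[ 0.73576221,  0.67699954, -0.01804424],
       [ 0.36845926, -0.42251215, -0.82808288],
       [-0.56823564,  0.60262352, -0.56031522]]), 't': array([-0.37447127, -0.12943825,  1.44460622])}
{'time': 0.1, 'q': array([ 1.29410239e+00,  2.64673208e-01,  1.60522488e+00, -2.74993256e-05,
        1.27370374e+00, -3.68891468e-02]), 'joint_vel': array([ 0.00027121, -0.0014279 , -0.00365806, -0.00017597,  0.00026252,
       -0.00109096]), 'joint_torque': array([-2.83990653e-05, -5.16708183e+01, -3.68590379e+01,  5.50420381e-06,
        6.33041142e-03, -1.62926500e-05]), 'tool_pos': array([0.16014609, 0.65505409, 0.23009641]), 'tcp_rot': array([-0.37573535, -3.11875128,  0.00312345]), 'wrist_force': array([-0.7447627 , -0.40119663,  0.46079603]), 'torque': array([ 0.04193796,  0.00806572, -0.04056315]), 'width': 1.0028511275156384}
{'fov_y': 65.70646984690485, 'cx': 323.2158964728218, 'cy': 200.53878758378758, 'R': array([[ 0.23876054,  0.97107684, -0.00178059],
       [ 0.92408911, -0.22664334,  0.30772083],
       [ 0.29841701, -0.07511701, -0.95147502]]), 't': array([-0.67333216, -0.03983931,  0.3805151 ])}
```

View pics/top0.png

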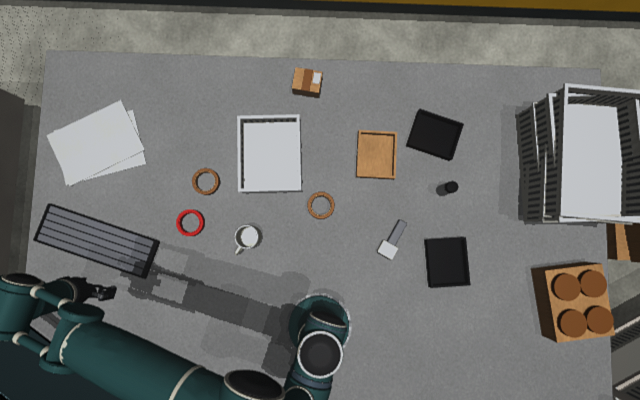

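View pics/scene0.png

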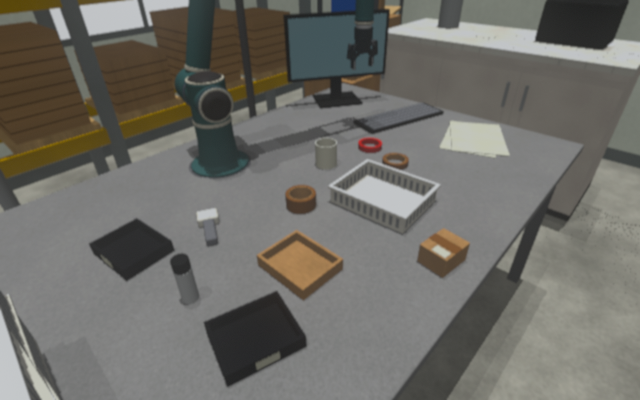

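The top view shows the basket at about (269,153), the carton at (376,155), the wide roll at (320,205), the narrow roll at (206,181), the can at (447,187), the mug at (246,237) and the scanner at (392,240). The scene view confirms that the roll near the mug's right side is the wide one. Next I'll enlarge the top view.

```bash
python3 - <<'E'
import cv2
im=cv2.imread("pics/top0.png")
c=cv2.resize(im[105:255,185:465],None,fx=2.85,fy=2.85,interpolation=cv2.INTER_CUBIC)
for i in range(0,280,20): cv2.putText(c,str(185+i),(int(i*2.85),8),0,.3,(0,255,255)); c[::6,int(i*2.85)]=(0,255,255)
for i in range(5,150,20): cv2.putText(c,str(105+i),(0,int(i*2.85)),0,.3,(0,255,255)); c[int(i*2.85),::6]=(0,255,255)
cv2.imwrite("pics/top0c.png",c)
E
cat > h.py <<'E'
import numpy as np, cv2
from workcell import bot
from scipy.spatial.transform import Rotation as Rn
def ray(n,u,v,c=None):
    c=c or bot.get_calibration(n); f=200/np.tan(np.radians(c["fov_y"])/2)
    x,y=(u-c["cx"])/f,(v-c["cy"])/f
    if n=="wrist":
        r=np.hypot(x,y)+1e-12; d=np.array([np.sin(r)*x/r,np.sin(r)*y/r,np.cos(r)])
    else: d=np.array([x,y,1])
    return -c["R"].T@c["t"], c["R"].T@d
def at(n,u,v,z,c=None):
    o,d=ray(n,u,v,c); return o+d*(z-o[2])/d[2]
def proj(n,X,c=None):
    c=c or bot.get_calibration(n); f=200/np.tan(np.radians(c["fov_y"])/2)
    p=c["R"]@np.array(X)+c["t"]
    if n=="wrist":
        r=np.hypot(p[0],p[1]); th=np.arctan2(r,p[2]); return f*th*p[0]/r+c["cx"],f*th*p[1]/r+c["cy"]
    return f*p[0]/p[2]+c["cx"],f*p[1]/p[2]+c["cy"]
def go(x,y,z,ang=None):
    """tool axes shift and spin units to reach world x,y,z, with tool y axis at world angle ang (mod pi)"""
    s=bot.read_state(); R=Rn.from_rotvec(s["tcp_rot"]).as_matrix()
    d=R.T@(np.array([x,y,z])-s["tool_pos"]); a=np.arctan2(R[1,1],R[0,1])
    sp=0
    if ang is not None:
        e=(ang-a+np.pi/2)%np.pi-np.pi/2; sp=-np.degrees(e)/5
    print("tool shift",d.round(4),"spin units",round(sp,2),"yaw",round(np.degrees(a),1),"pos",s["tool_pos"].round(4),"t",s["time"],"q6",s["q"][5].round(2))
E
```

```text
(no output)
```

View pics/top0c.png

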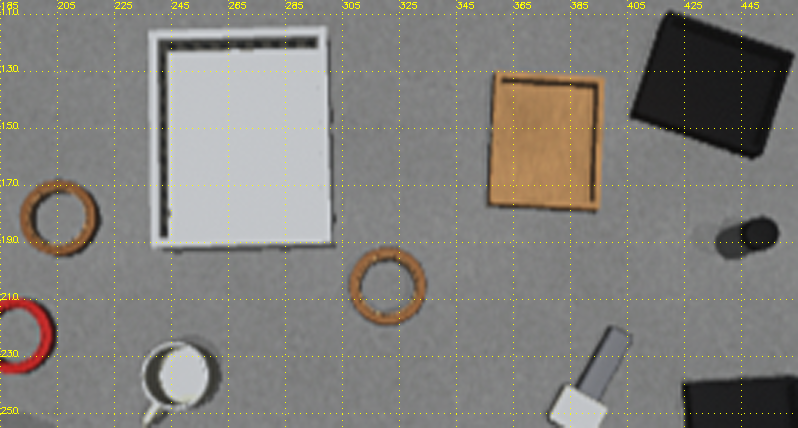

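The enlarged crop gives these positions in crop pixels. Basket rim corners: (148,31), (326,26), (333,245), (151,249). Carton corners: (496,72), (604,78), (597,212), (488,206). Roll centres: (388,286) and (60,218). Can cap: (762,232).

```bash
python3 - <<'E'
from h import *
P=lambda x,y,z: at("top",185+x/2.85-.3,105+y/2.85-.3,z)
for n,cs,z in(("basket",[(148,31),(326,26),(333,245),(151,249)],.06),("carton",[(496,72),(604,78),(597,212),(488,206)],.036)):
    p=np.array([P(*c,z) for c in cs]); print(n,p.mean(0).round(4),np.linalg.norm(np.roll(p,-1,0)-p,axis=1).round(3)); 
    d=(p[0]+p[1]-p[2]-p[3])/2; print("long axis deg",np.degrees(np.arctan2(d[1],d[0])))
print("wide",P(388,286,.048),"narrow",P(60,218,.024),"can",P(762,232,.125))
go(0.5,0,.3,0)
E
```

```text
basket [0.6069 0.1932 0.06  ] [0.222 0.276 0.223 0.274]
long axis deg 3.5448993798614983
carton [ 0.6173 -0.1915  0.036 ] [0.138 0.172 0.138 0.172]
long axis deg -2.312736559575297
wide [0.42771622 0.00404413 0.048     ] narrow [0.50327175 0.419438   0.024     ] can [ 0.49925296 -0.43467335  0.125     ]
tool shift [-0.4857 -0.5557 -0.0688] spin units 15.25 yaw 76.3 pos [0.1601 0.6551 0.2301] t 0.1 q6 -0.04
```

```bash
cat >> h.py <<'E'
def plan(x,y,z,deg=None,n=None):
    """print rows to reach the pose (tool y axis at world angle deg, mod 180)"""
    s=bot.read_state(); R=Rn.from_rotvec(s["tcp_rot"]).as_matrix(); p=s["tool_pos"]; T=np.array([x,y,z])
    a=np.degrees(np.arctan2(R[1,1],R[0,1])); e=0 if deg is None else (deg-a+90)%180-90
    n=n or int(max(np.ceil(np.abs(T-p).max()*1.0/.04),np.ceil(np.linalg.norm(T-p)/.045),np.ceil(abs(e)/5),1))
    print("t %.2f pos %s yaw %.1f q6 %.2f w %.3f F %s tilt %.3f turn %.1f n %d"%(s["time"],p.round(4),a,s["q"][5],s["width"],s["wrist_force"].round(1),np.arccos(-R[2,2]),e,n))
    for i in range(n):
        d=R.T@(T-p)/n
        print('{"translation":%s,"spin":%.2f}'%([round(float(v),4) for v in d],-e/5/n), "" if (i+1)%5 else "\n")
        R=R@Rn.from_rotvec([0,0,-np.radians(e)/n]).as_matrix()
E
python3 -c "
from h import *
plan(.536,-.188,.15,-2.3,20)"
```

```text
t 0.10 pos [0.1601 0.6551 0.2301] yaw 76.3 q6 -0.04 w 1.003 F [-0.7 -0.4  0.5] tilt 0.002 turn -78.6 n 20
{"translation":[-0.0283, -0.0365, 0.0041],"spin":0.79} 
{"translation":[-0.0307, -0.0345, 0.0041],"spin":0.79} 
{"translation":[-0.033, -0.0323, 0.0041],"spin":0.79} 
{"translation":[-0.0351, -0.0299, 0.0041],"spin":0.79} 
{"translation":[-0.0371, -0.0275, 0.0041],"spin":0.79} 

{"translation":[-0.0389, -0.0249, 0.0041],"spin":0.79} 
{"translation":[-0.0405, -0.0221, 0.0041],"spin":0.79} 
{"translation":[-0.0419, -0.0193, 0.0041],"spin":0.79} 
{"translation":[-0.0431, -0.0164, 0.0041],"spin":0.79} 
{"translation":[-0.0442, -0.0134, 0.0041],"spin":0.79} 

{"translation":[-0.045, -0.0103, 0.0041],"spin":0.79} 
{"translation":[-0.0456, -0.0072, 0.0041],"spin":0.79} 
{"translation":[-0.046, -0.0041, 0.0041],"spin":0.79} 
{"translation":[-0.0461, -0.0009, 0.0041],"spin":0.79} 
{"translation":[-0.0461, 0.0022, 0.0041],"spin":0.79} 

{"translation":[-0.0458, 0.0054, 0.0041],"spin":0.79} 
{"translation":[-0.0454, 0.0085, 0.0041],"spin":0.79} 
{"translation":[-0.0447, 0.0116, 0.0041],"spin":0.79} 
{"translation":[-0.0438, 0.0146, 0.0041],"spin":0.79} 
{"translation":[-0.0427, 0.0176, 0.0041],"spin":0.79}
```

Request:
play_rows([
  {"translation": [-0.028,-0.037,0.004],"spin": 0.8},
  {"translation": [-0.031,-0.035,0.004],"spin": 0.8},
  {"translation": [-0.033,-0.032,0.004],"spin": 0.8},
  {"translation": [-0.035,-0.03,0.004],"spin": 0.8},
  {"translation": [-0.037,-0.028,0.004],"spin": 0.8},
], jaw=-0.4, force=80)

```text
time: 0.6
tool_pos: [0.2533, 0.4415, 0.2105]
tcp_rot: [-0.915, -3.005, 0.001]
wrist_force: [0.5, -1.5, 0.4]
width: 0.3
```

Request:
play_rows([
  {"translation": [-0.039,-0.025,0.004],"spin": 0.8},
  {"translation": [-0.041,-0.022,0.004],"spin": 0.8},
  {"translation": [-0.042,-0.019,0.004],"spin": 0.8},
  {"translation": [-0.043,-0.016,0.004],"spin": 0.8},
  {"translation": [-0.044,-0.013,0.004],"spin": 0.8},
])

```text
time: 1.1
tool_pos: [0.3464, 0.2306, 0.1909]
tcp_rot: [1.423, 2.801, 0.0]
wrist_force: [-0.2, -0.3, 0.2]
width: 0.298
```

Request:
play_rows([
  {"translation": [-0.045,-0.01,0.004],"spin": 0.8},
  {"translation": [-0.046,-0.007,0.004],"spin": 0.8},
  {"translation": [-0.046,-0.004,0.004],"spin": 0.8},
  {"translation": [-0.046,-0.001,0.004],"spin": 0.8},
  {"translation": [-0.046,0.002,0.004],"spin": 0.8},
])

```text
time: 1.6
tool_pos: [0.4377, 0.0185, 0.171]
tcp_rot: [1.889, 2.51, 0.0]
wrist_force: [0.5, -0.6, -0.5]
width: 0.3
```

Request:
play_rows([
  {"translation": [-0.046,0.005,0.004],"spin": 0.8},
  {"translation": [-0.045,0.009,0.004],"spin": 0.8},
  {"translation": [-0.045,0.012,0.004],"spin": 0.8},
  {"translation": [-0.044,0.015,0.004],"spin": 0.8},
  {"translation": [-0.02,0.008,0.004],"spin": 0.6},
])

```text
time: 2.1
tool_pos: [0.5193, -0.1734, 0.1509]
tcp_rot: [2.279, 2.161, -0.0]
wrist_force: [-0.1, 0.4, -0.2]
width: 0.303
```

```bash
python3 - <<'E'
from h import *
c=bot.get_calibration("wrist"); im=bot.read_camera("wrist"); cv2.imwrite("pics/w1.png",im)
print(c)
plan(.536,-.188,.15,-2.3)
for p in [(.536,-.188,.036),(.6173,-.1915,.036)]: print(proj("wrist",p,c))
E
```

```text
{'fov_y': 65.70646984690485, 'cx': 323.2158964728218, 'cy': 200.53878758378758, 'R': array([[ 9.98526856e-01, -5.42558830e-02,  6.45577539e-04],
       [-5.18096314e-02, -9.49836073e-01,  3.08426973e-01],
       [-1.61207849e-02, -3.08006062e-01, -9.51247805e-01]]), 't': array([-0.52844309, -0.15385091,  0.25871015])}
t 2.15 pos [ 0.5196 -0.1746  0.1502] yaw -3.2 q6 -0.31 w 0.296 F [ 2.2 -1.6  0.5] tilt 0.002 turn 0.9 n 1
{"translation":[-0.0124, 0.0171, 0.0003],"spin":-0.17} 
(np.float64(342.4095462187754), np.float64(209.63444769671173))
(np.float64(430.11645216024226), np.float64(208.32475905541608))
```

View pics/w1.png

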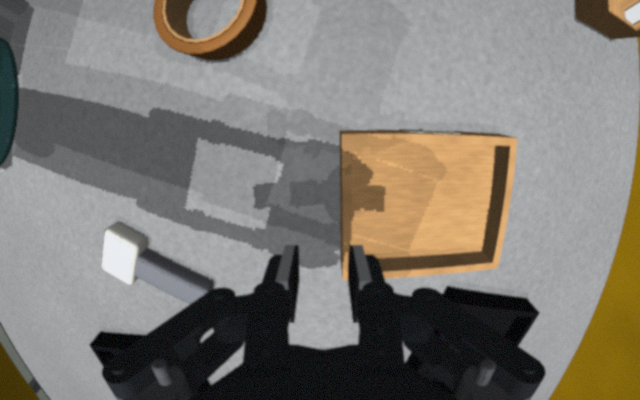

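The wrist view shows the carton's top corners at about (341,131), (517,138), (497,268) and (344,279).

```bash
python3 - <<'E'
from h import *
p=np.array([at("wrist",*c,.036) for c in [(341,131),(517,138),(497,268),(344,279)]]); print(p.round(4),p.mean(0))
plan(.538,-.19,.1,-2)
E
```

```text
[[ 0.5379 -0.1202  0.036 ]
 [ 0.7075 -0.1277  0.036 ]
 [ 0.7036 -0.2673  0.036 ]
 [ 0.5355 -0.2613  0.036 ]] [ 0.62113581 -0.19412101  0.036     ]
t 2.15 pos [ 0.5196 -0.1746  0.1502] yaw -3.2 q6 -0.31 w 0.296 F [ 2.2 -1.6  0.5] tilt 0.002 turn 1.2 n 2
{"translation":[-0.0071, 0.0096, 0.0251],"spin":-0.12} 
{"translation":[-0.0072, 0.0095, 0.0251],"spin":-0.12}
```

Request:
play_rows([
  {"translation": [-0.007,0.01,0.03],"spin": -0.2},
  {"translation": [-0.008,0.01,0.03],"spin": 0},
  {"translation": [0,0,0.03],"spin": 0},
  {"translation": [0,0,0.03],"spin": 0},
  {"translation": [0,0,0.015],"spin": 0},
])

```text
time: 2.65
tool_pos: [0.535, -0.1839, 0.013]
tcp_rot: [-2.25, -2.184, 0.003]
wrist_force: [-0.1, 0.8, -1.0]
width: 0.3
```

```bash
python3 - <<'E'
from h import *
plan(.539,-.191,.014,-2.3)
E
```

```text
t 2.65 pos [ 0.535  -0.1839  0.013 ] yaw -1.7 q6 -0.35 w 0.300 F [-0.1  0.8 -1. ] tilt 0.006 turn -0.6 n 1
{"translation":[-0.007, 0.0042, -0.001],"spin":0.12}
```

Request:
play_rows([
  {"translation": [-0.006,0.004,0],"spin": 0.1},
  {"translation": [0,0,0],"spin": 0},
])

```text
time: 2.85
tool_pos: [0.5427, -0.1924, 0.0172]
tcp_rot: [2.263, 2.176, 0.001]
wrist_force: [1.6, -0.1, 0.1]
width: 0.301
```

Request:
play_rows([
  {"translation": [0,0,0],"spin": 0},
  {"translation": [0,0,0],"spin": 0},
  {"translation": [0,0,0],"spin": 0},
  {"translation": [0,0,0],"spin": 0},
  {"translation": [0,0,0],"spin": 0},
], jaw=-1, force=90)

```text
time: 3.35
tool_pos: [0.5433, -0.1925, 0.0185]
tcp_rot: [2.262, 2.175, 0.003]
wrist_force: [-0.3, 0.2, 5.4]
width: 0.069
```

Request:
play_rows([
  {"translation": [0,0,-0.02],"spin": 0},
  {"translation": [0,0,-0.03],"spin": 0},
  {"translation": [0,0,-0.03],"spin": 0},
  {"translation": [0,0,-0.03],"spin": 0},
  {"translation": [0,0,-0.03],"spin": 0},
])

```text
time: 3.85
tool_pos: [0.5409, -0.1916, 0.1574]
tcp_rot: [-2.264, -2.177, 0.0]
wrist_force: [0.7, 0.7, -1.7]
width: 0.066
```

```bash
python3 - <<'E'
from h import *
plan(.53,.19,.15,3.5)
cv2.imwrite("pics/w2.png",bot.read_camera("wrist"))
E
```

```text
t 3.85 pos [ 0.5409 -0.1916  0.1574] yaw -2.2 q6 -0.34 w 0.066 F [ 0.7  0.7 -1.7] tilt 0.000 turn 5.7 n 10
{"translation":[0.0381, -0.0026, 0.0008],"spin":-0.11} 
{"translation":[0.0381, -0.0022, 0.0008],"spin":-0.11} 
{"translation":[0.0381, -0.0018, 0.0008],"spin":-0.11} 
{"translation":[0.0381, -0.0014, 0.0008],"spin":-0.11} 
{"translation":[0.0382, -0.0011, 0.0008],"spin":-0.11} 

{"translation":[0.0382, -0.0007, 0.0008],"spin":-0.11} 
{"translation":[0.0382, -0.0003, 0.0008],"spin":-0.11} 
{"translation":[0.0382, 0.0001, 0.0008],"spin":-0.11} 
{"translation":[0.0382, 0.0005, 0.0008],"spin":-0.11} 
{"translation":[0.0382, 0.0009, 0.0008],"spin":-0.11}
```

View pics/w2.png

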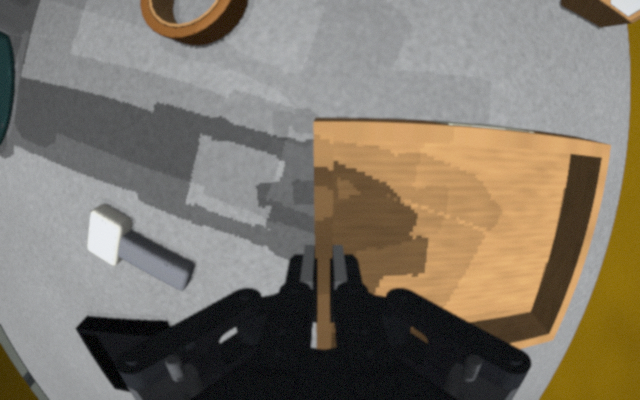

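The carton is held by its near end wall. Its top corners in the wrist view are at about (315,120), (610,145) and (550,333).

```bash
python3 - <<'E'
from h import *
for c in [(315,120),(610,145),(550,333)]: print([at("wrist",*c,z).round(4) for z in(.165,.175)])
E
```

```text
[array([ 0.5439, -0.122 ,  0.165 ]), array([ 0.5441, -0.1215,  0.175 ])]
[array([ 0.7349, -0.1304,  0.165 ]), array([ 0.7216, -0.1292,  0.175 ])]
[array([ 0.7224, -0.2793,  0.165 ]), array([ 0.71  , -0.2677,  0.175 ])]
```

Request:
play_rows([
  {"translation": [0.038,-0.003,0],"spin": -0.1},
  {"translation": [0.038,-0.003,0],"spin": -0.1},
  {"translation": [0.038,-0.002,0],"spin": -0.1},
  {"translation": [0.038,-0.002,0],"spin": -0.1},
  {"translation": [0.038,-0.002,0],"spin": -0.1},
])

```text
time: 4.4
tool_pos: [0.5329, -0.0002, 0.156]
tcp_rot: [-2.216, -2.226, 0.0]
wrist_force: [1.3, -0.1, -2.1]
width: 0.07
```

Request:
play_rows([
  {"translation": [0.038,-0.001,0],"spin": -0.1},
  {"translation": [0.038,-0.001,0],"spin": -0.1},
  {"translation": [0.038,-0.001,0],"spin": -0.1},
  {"translation": [0.038,0,0],"spin": -0.2},
  {"translation": [0.036,0,0],"spin": -0.2},
])

```text
time: 4.9
tool_pos: [0.5255, 0.1878, 0.156]
tcp_rot: [-2.146, -2.294, 0.0]
wrist_force: [0.6, -0.8, -1.6]
width: 0.065
```

```bash
python3 - <<'E'
from h import *
plan(.525,.188,.08,3.5)
im=bot.read_camera("top")
c=cv2.resize(im[95:255,185:385],None,fx=3.5,fy=3.5,interpolation=cv2.INTER_CUBIC)
cv2.imwrite("pics/t2.png",c)
E
```

```text
t 4.90 pos [0.5255 0.1878 0.156 ] yaw 3.8 q6 0.23 w 0.065 F [ 0.6 -0.8 -1.6] tilt 0.000 turn -0.3 n 2
{"translation":[0.0001, -0.0002, 0.038],"spin":0.03} 
{"translation":[0.0001, -0.0002, 0.038],"spin":0.03}
```

View pics/t2.png

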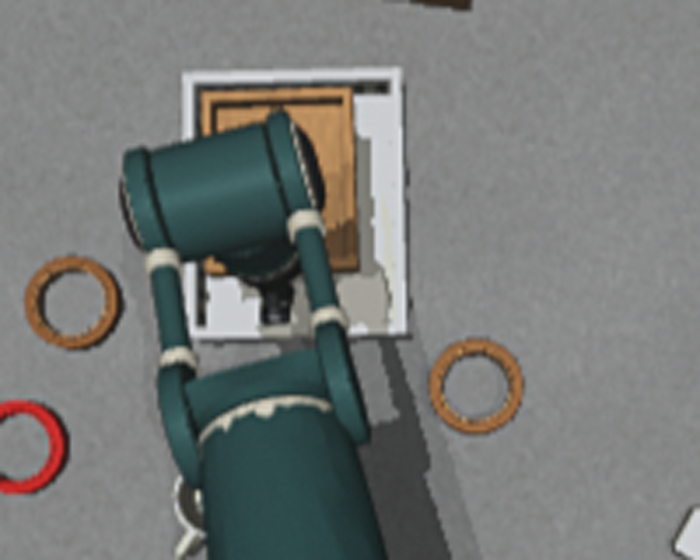

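The top view shows the carton over the basket, with its top corners at crop positions (202,88), (353,87) and (358,271).

```bash
python3 - <<'E'
from h import *
p=[at("top",185+u/3.5-.3,95+v/3.5-.3,.174) for u,v in[(202,88),(353,87),(358,271)]]
print(np.round(p,4),(p[0]+p[2])/2,np.degrees(np.arctan2(*(p[1]-p[2])[1::-1])), np.linalg.norm(p[0]-p[1]),np.linalg.norm(p[1]-p[2]))
E
```

```text
[[0.6906 0.2693 0.174 ]
 [0.6961 0.1289 0.174 ]
 [0.5229 0.1181 0.174 ]] [0.60673826 0.19373844 0.174     ] 3.558494021351319 0.1405476510083821 0.17349389748394695
```

Request:
play_rows([
  {"translation": [0,0,0.03],"spin": 0},
  {"translation": [0,0,0.03],"spin": 0},
  {"translation": [0,0,0.03],"spin": 0},
  {"translation": [0,0,0.025],"spin": 0},
  {"translation": [0,0,0.012],"spin": 0},
])

```text
time: 5.45
tool_pos: [0.5237, 0.1854, 0.0263]
tcp_rot: [-2.146, -2.291, 0.007]
wrist_force: [-0.5, -0.2, -1.8]
width: 0.068
```

Request:
play_rows([
  {"translation": [0,0,0.002],"spin": 0},
  {"translation": [0,0,0.002],"spin": 0},
  {"translation": [0,0,0.001],"spin": 0},
  {"translation": [0,0,0],"spin": 0},
])

```text
time: 5.85
tool_pos: [0.5274, 0.1866, 0.0256]
tcp_rot: [2.147, 2.292, 0.003]
wrist_force: [-0.1, 1.0, -0.9]
width: 0.067
```

Request:
play_rows([
  {"translation": [0,0,0.002],"spin": 0},
  {"translation": [0,0,0.001],"spin": 0},
  {"translation": [0,0,0],"spin": 0},
])

```text
time: 6.15
tool_pos: [0.5275, 0.1866, 0.0235]
tcp_rot: [2.146, 2.292, 0.003]
wrist_force: [-3.0, -1.1, 8.2]
width: 0.067
```

Request:
play_rows([
  {"translation": [0,0,0],"spin": 0},
  {"translation": [0,0,0],"spin": 0},
  {"translation": [0,0,0],"spin": 0},
  {"translation": [0,0,0],"spin": 0},
], jaw=-0.5)

```text
time: 6.55
tool_pos: [0.5262, 0.1862, 0.0212]
tcp_rot: [2.147, 2.293, -0.0]
wrist_force: [0.5, -0.6, -0.1]
width: 0.25
```

Request:
play_rows([
  {"translation": [0,0,-0.02],"spin": 0},
  {"translation": [0,0,-0.03],"spin": 0},
  {"translation": [0,0,-0.03],"spin": 0},
  {"translation": [0,0,-0.03],"spin": 0},
  {"translation": [0,0,-0.03],"spin": 0},
])

```text
time: 7.05
tool_pos: [0.526, 0.1862, 0.1622]
tcp_rot: [-2.147, -2.293, 0.001]
wrist_force: [-0.3, -0.0, -0.2]
width: 0.247
```

```bash
python3 - <<'E'
from h import *
plan(.428,-.036,.15,90)
E
```

```text
t 7.05 pos [0.526  0.1862 0.1622] yaw 3.8 q6 0.23 w 0.247 F [-0.3 -0.  -0.2] tilt 0.000 turn 86.2 n 18
{"translation":[-0.012, -0.0062, 0.0007],"spin":-0.96} 
{"translation":[-0.0114, -0.0072, 0.0007],"spin":-0.96} 
{"translation":[-0.0108, -0.0081, 0.0007],"spin":-0.96} 
{"translation":[-0.01, -0.009, 0.0007],"spin":-0.96} 
{"translation":[-0.0092, -0.0098, 0.0007],"spin":-0.96} 

{"translation":[-0.0084, -0.0106, 0.0007],"spin":-0.96} 
{"translation":[-0.0075, -0.0112, 0.0007],"spin":-0.96} 
{"translation":[-0.0065, -0.0118, 0.0007],"spin":-0.96} 
{"translation":[-0.0055, -0.0123, 0.0007],"spin":-0.96} 
{"translation":[-0.0045, -0.0127, 0.0007],"spin":-0.96} 

{"translation":[-0.0034, -0.0131, 0.0007],"spin":-0.96} 
{"translation":[-0.0023, -0.0133, 0.0007],"spin":-0.96} 
{"translation":[-0.0012, -0.0134, 0.0007],"spin":-0.96} 
{"translation":[-0.0, -0.0135, 0.0007],"spin":-0.96} 
{"translation":[0.0011, -0.0134, 0.0007],"spin":-0.96} 

{"translation":[0.0022, -0.0133, 0.0007],"spin":-0.96} 
{"translation":[0.0033, -0.0131, 0.0007],"spin":-0.96} 
{"translation":[0.0044, -0.0128, 0.0007],"spin":-0.96}
```

```bash
python3 - <<'E'
from h import *
plan(.469,.007,.12,3.8,5)
E
```

```text
t 7.05 pos [0.526  0.1862 0.1622] yaw 3.8 q6 0.23 w 0.247 F [-0.3 -0.  -0.2] tilt 0.000 turn 0.0 n 5
{"translation":[-0.035, -0.0137, 0.0084],"spin":-0.00} 
{"translation":[-0.035, -0.0137, 0.0084],"spin":-0.00} 
{"translation":[-0.035, -0.0137, 0.0084],"spin":-0.00} 
{"translation":[-0.035, -0.0137, 0.0084],"spin":-0.00} 
{"translation":[-0.035, -0.0137, 0.0084],"spin":-0.00}
```

Request:
play_rows([
  {"translation": [-0.035,-0.014,0.008],"spin": 0},
  {"translation": [-0.035,-0.014,0.008],"spin": 0},
  {"translation": [-0.035,-0.014,0.008],"spin": 0},
  {"translation": [-0.035,-0.014,0.009],"spin": 0},
  {"translation": [-0.035,-0.014,0.009],"spin": 0},
], jaw=-0.2)

```text
time: 7.55
tool_pos: [0.4672, 0.0059, 0.119]
tcp_rot: [2.146, 2.294, 0.0]
wrist_force: [0.6, 1.0, -0.4]
width: 0.401
```

```bash
python3 - <<'E'
from h import *
plan(.469,.007,.018,3.8)
c=bot.get_calibration("wrist"); im=bot.read_camera("wrist")
for z in(0.048,):
  for k in range(0,360,15):
    for r in(.048,.035):
      u,v=proj("wrist",(.4277+r*np.cos(np.radians(k)),.004+r*np.sin(np.radians(k)),z),c)
      cv2.circle(im,(int(u),int(v)),1,(0,255,0),-1)
cv2.imwrite("pics/w3.png",im)
t=bot.read_camera("top"); cv2.imwrite("pics/t3.png",cv2.resize(t[105:255,185:465],None,fx=2.85,fy=2.85,interpolation=cv2.INTER_CUBIC))
E
```

```text
t 7.55 pos [0.4672 0.0059 0.119 ] yaw 3.8 q6 -0.11 w 0.401 F [ 0.6  1.  -0.4] tilt 0.000 turn 0.0 n 3
{"translation":[0.0003, 0.0006, 0.0337],"spin":-0.00} 
{"translation":[0.0003, 0.0006, 0.0337],"spin":-0.00} 
{"translation":[0.0003, 0.0006, 0.0337],"spin":-0.00}
```

View pics/w3.png

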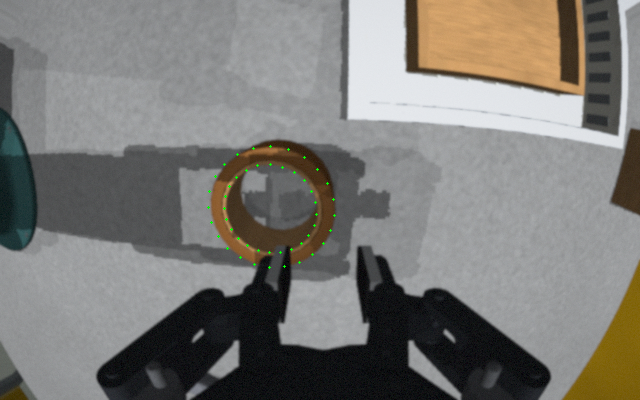

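View pics/t3.png

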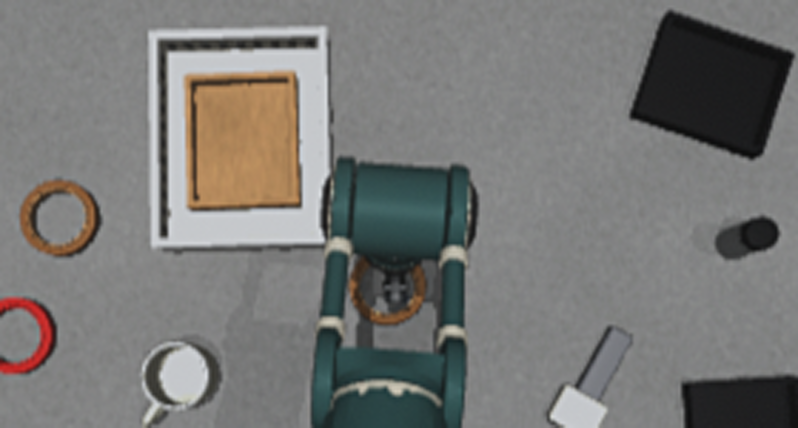

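The wrist overlay sits on the wide roll. In the top view the carton's corners are at (186,72), (297,72), (300,207) and (189,209), so it lies well inside the basket.

```bash
python3 - <<'E'
from h import *
p=np.array([at("top",185+u/2.85-.3,105+v/2.85-.3,.041) for u,v in[(186,72),(297,72),(300,207),(189,209)]])
d=p[0]+p[1]-p[2]-p[3]; print(p.mean(0),np.degrees(np.arctan2(d[1],d[0])))
E
```

```text
[0.60714361 0.19113379 0.041     ] 3.484959595129924
```

Request:
play_rows([
  {"translation": [0,0.001,0.03],"spin": 0},
  {"translation": [0,0,0.03],"spin": 0},
  {"translation": [0,0,0.03],"spin": 0},
  {"translation": [0,0,0.01],"spin": 0},
  {"translation": [0,0,0],"spin": 0},
])

```text
time: 8.15
tool_pos: [0.4674, 0.0076, 0.0178]
tcp_rot: [-2.145, -2.291, 0.004]
wrist_force: [0.8, -1.0, 0.1]
width: 0.403
```

Request:
play_rows([
  {"translation": [0,0,0],"spin": 0},
  {"translation": [0,0,0],"spin": 0},
  {"translation": [0,0,0],"spin": 0},
  {"translation": [0,0,0],"spin": 0},
  {"translation": [0,0,0],"spin": 0},
], jaw=-1)

```text
time: 8.65
tool_pos: [0.4707, 0.0073, 0.0209]
tcp_rot: [2.146, 2.291, 0.004]
wrist_force: [1.1, 2.2, 6.8]
width: 0.127
```

Request:
play_rows([
  {"translation": [0,0,-0.02],"spin": 0},
  {"translation": [0,0,-0.03],"spin": 0},
  {"translation": [0,0,-0.03],"spin": 0},
  {"translation": [0,0,-0.03],"spin": 0},
  {"translation": [0,0,-0.03],"spin": 0},
])

```text
time: 9.15
tool_pos: [0.4679, 0.0069, 0.1599]
tcp_rot: [-2.147, -2.293, 0.002]
wrist_force: [0.8, 0.0, -2.3]
width: 0.126
```

```bash
python3 - <<'E'
from h import *
plan(.648,.195,.15,3.8)
cv2.imwrite("pics/w4.png",bot.read_camera("wrist"))
E
```

```text
t 9.15 pos [0.4679 0.0069 0.1599] yaw 3.8 q6 -0.10 w 0.126 F [ 0.8  0.  -2.3] tilt 0.001 turn 0.0 n 6
{"translation":[0.0293, 0.032, 0.0016],"spin":-0.00} 
{"translation":[0.0293, 0.032, 0.0016],"spin":-0.00} 
{"translation":[0.0293, 0.032, 0.0016],"spin":-0.00} 
{"translation":[0.0293, 0.032, 0.0016],"spin":-0.00} 
{"translation":[0.0293, 0.032, 0.0016],"spin":-0.00} 

{"translation":[0.0293, 0.032, 0.0016],"spin":-0.00}
```

View pics/w4.png

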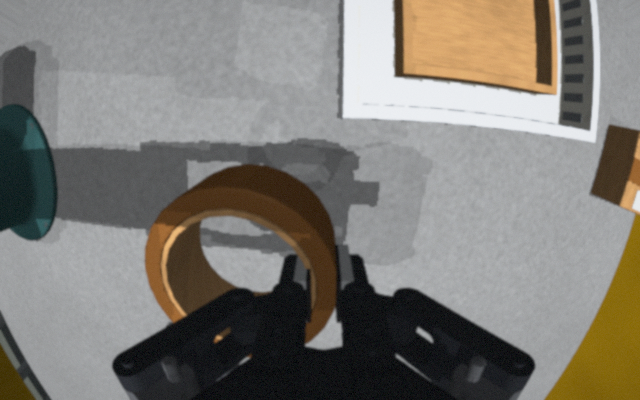

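The wide roll is held by its +x wall and is level.

Request:
play_rows([
  {"translation": [0.029,0.032,0],"spin": 0},
  {"translation": [0.029,0.032,0],"spin": 0},
  {"translation": [0.029,0.032,0],"spin": 0},
  {"translation": [0.029,0.032,0],"spin": 0},
  {"translation": [0.03,0.032,0],"spin": 0},
])

```text
time: 9.7
tool_pos: [0.6193, 0.1641, 0.1581]
tcp_rot: [-2.147, -2.293, 0.003]
wrist_force: [-0.1, -0.1, -1.2]
width: 0.134
```

Request:
play_rows([
  {"translation": [0.03,0.032,0],"spin": 0},
  {"translation": [0,0,0.03],"spin": 0},
  {"translation": [0,0,0.03],"spin": 0},
  {"translation": [0,0,0],"spin": 0},
])

```text
time: 10.1
tool_pos: [0.644, 0.1942, 0.0923]
tcp_rot: [-2.142, -2.289, 0.017]
wrist_force: [-1.7, -1.2, -2.2]
width: 0.131
```

```bash
python3 - <<'E'
from h import *
plan(.648,.195,.036,3.8)
c=bot.get_calibration("wrist"); im=bot.read_camera("wrist")
cv2.imwrite("pics/w5.png",im)
E
```

```text
t 10.10 pos [0.644  0.1942 0.0923] yaw 3.8 q6 0.19 w 0.131 F [-1.7 -1.2 -2.2] tilt 0.012 turn -0.0 n 2
{"translation":[0.0003, 0.0023, 0.0281],"spin":0.00} 
{"translation":[0.0003, 0.0023, 0.0281],"spin":0.00}
```

View pics/w5.png

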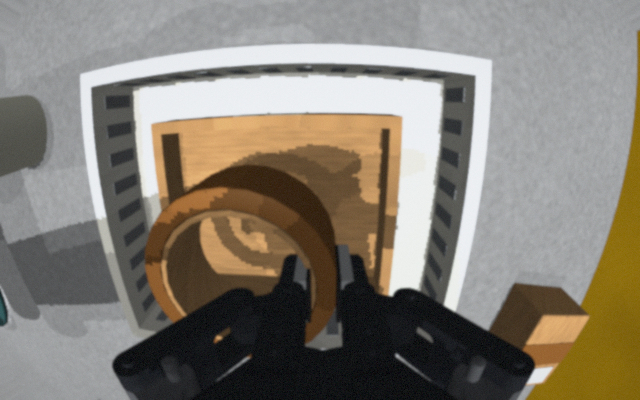

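The roll is over the tray, and there is room for the outer finger on the right.

Request:
play_rows([
  {"translation": [0,0,0.02],"spin": 0},
  {"translation": [0,0,0.02],"spin": 0},
  {"translation": [0,0,0.01],"spin": 0},
  {"translation": [0,0,0],"spin": 0},
])

```text
time: 10.55
tool_pos: [0.648, 0.1947, 0.0486]
tcp_rot: [-2.147, -2.292, 0.003]
wrist_force: [-1.5, 0.3, -1.8]
width: 0.13
```

```bash
python3 - <<'E'
from h import *
plan(.648,.195,.034,3.8)
E
```

```text
t 10.55 pos [0.648  0.1947 0.0486] yaw 3.7 q6 0.19 w 0.130 F [-1.5  0.3 -1.8] tilt 0.002 turn 0.1 n 1
{"translation":[0.0003, 0.0, 0.0146],"spin":-0.01}
```

Request:
play_rows([
  {"translation": [0,0,0.008],"spin": 0},
  {"translation": [0,0,0.004],"spin": 0},
  {"translation": [0,0,0.001],"spin": 0},
  {"translation": [0,0,0],"spin": 0},
  {"translation": [0,0,0],"spin": 0},
])

```text
time: 11.05
tool_pos: [0.6492, 0.1954, 0.0367]
tcp_rot: [2.147, 2.293, 0.001]
wrist_force: [0.8, -0.7, -1.8]
width: 0.128
```

Request:
play_rows([
  {"translation": [0,0,0.002],"spin": 0},
  {"translation": [0,0,0],"spin": 0},
])

```text
time: 11.25
tool_pos: [0.6489, 0.1953, 0.0342]
tcp_rot: [-2.147, -2.293, 0.0]
wrist_force: [-0.0, -0.4, -2.4]
width: 0.131
```

Request:
play_rows([
  {"translation": [0,0,0.001],"spin": 0},
  {"translation": [0,0,0.001],"spin": 0},
  {"translation": [0,0,0],"spin": 0},
])

```text
time: 11.55
tool_pos: [0.6491, 0.1953, 0.0339]
tcp_rot: [2.147, 2.293, -0.0]
wrist_force: [-3.7, -0.6, 7.8]
width: 0.129
```

Request:
play_rows([
  {"translation": [0,0,0],"spin": 0},
  {"translation": [0,0,0],"spin": 0},
  {"translation": [0,0,0],"spin": 0},
  {"translation": [0,0,0],"spin": 0},
], jaw=-0.45)

```text
time: 11.95
tool_pos: [0.6489, 0.1953, 0.0321]
tcp_rot: [-2.147, -2.293, 0.0]
wrist_force: [0.4, -0.2, 0.3]
width: 0.276
```

Request:
play_rows([
  {"translation": [0,0,-0.02],"spin": 0},
  {"translation": [0,0,-0.03],"spin": 0},
  {"translation": [0,0,-0.03],"spin": 0},
  {"translation": [0,0,-0.03],"spin": 0},
  {"translation": [0,0,-0.03],"spin": 0},
])

```text
time: 12.45
tool_pos: [0.6488, 0.1953, 0.1732]
tcp_rot: [-2.147, -2.293, 0.0]
wrist_force: [0.4, 0.4, -0.7]
width: 0.276
```

```bash
python3 - <<'E'
from h import *
plan(.545,.422,.1,3.8,7)
E
```

```text
t 12.45 pos [0.6488 0.1953 0.1732] yaw 3.8 q6 0.19 w 0.276 F [ 0.4  0.4 -0.7] tilt 0.000 turn 0.0 n 7
{"translation":[0.0333, -0.0127, 0.0105],"spin":-0.00} 
{"translation":[0.0333, -0.0127, 0.0105],"spin":-0.00} 
{"translation":[0.0333, -0.0127, 0.0105],"spin":-0.00} 
{"translation":[0.0333, -0.0127, 0.0105],"spin":-0.00} 
{"translation":[0.0333, -0.0126, 0.0105],"spin":-0.00} 

{"translation":[0.0333, -0.0126, 0.0105],"spin":-0.00} 
{"translation":[0.0333, -0.0126, 0.0105],"spin":-0.00}
```

Request:
play_rows([
  {"translation": [0.033,-0.013,0.01],"spin": 0},
  {"translation": [0.033,-0.013,0.01],"spin": 0},
  {"translation": [0.033,-0.013,0.01],"spin": 0},
  {"translation": [0.033,-0.013,0.01],"spin": 0},
  {"translation": [0.033,-0.013,0.01],"spin": 0},
], jaw=-0.2)

```text
time: 12.95
tool_pos: [0.5725, 0.3568, 0.1218]
tcp_rot: [2.148, 2.293, 0.0]
wrist_force: [-0.7, 0.9, 0.6]
width: 0.403
```

Request:
play_rows([
  {"translation": [0.034,-0.012,0.01],"spin": 0},
  {"translation": [0.034,-0.012,0.01],"spin": 0},
  {"translation": [0,0,0],"spin": 0},
])

```text
time: 13.25
tool_pos: [0.5416, 0.4253, 0.1001]
tcp_rot: [-2.141, -2.296, 0.004]
wrist_force: [-0.1, -0.8, 0.1]
width: 0.403
```

```bash
python3 - <<'E'
from h import *
plan(.545,.422,.012,3.8)
c=bot.get_calibration("wrist"); im=bot.read_camera("wrist")
for k in range(0,360,15):
    for r in(.048,.035):
      u,v=proj("wrist",(.5033+r*np.cos(np.radians(k)),.4194+r*np.sin(np.radians(k)),.024),c)
      cv2.circle(im,(int(u),int(v)),1,(0,255,0),-1)
t=bot.read_camera("top")
a=cv2.resize(t[105:225,185:345],None,fx=5,fy=5,interpolation=cv2.INTER_CUBIC)[:,230:630]
out=np.zeros((600,800,3),np.uint8); out[:400,:400]=im[:,100:500]; out[:,400:]=a
cv2.imwrite("pics/m6.png",out)
E
```

```text
t 13.25 pos [0.5416 0.4253 0.1001] yaw 4.0 q6 0.56 w 0.403 F [-0.1 -0.8  0.1] tilt 0.003 turn -0.2 n 3
{"translation":[-0.0012, 0.0012, 0.0294],"spin":0.01} 
{"translation":[-0.0012, 0.0012, 0.0294],"spin":0.01} 
{"translation":[-0.0012, 0.0012, 0.0294],"spin":0.01}
```

View pics/m6.png

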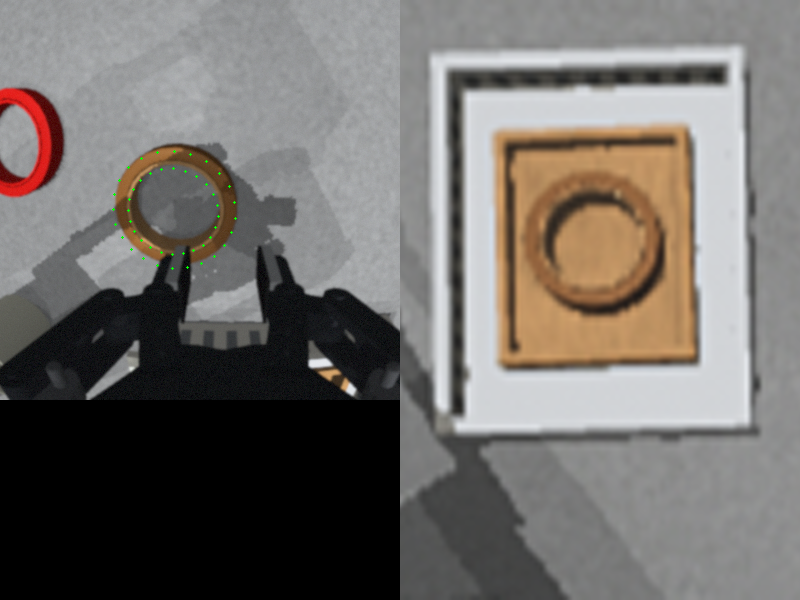

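In the tray, the roll is centred at right-panel (594,241), and the carton corners are at (496,128), (690,128), (696,362) and (501,366). The narrow roll lies about 2–4 mm up and to the right of my overlay.

```bash
python3 - <<'E'
from h import *
P=lambda u,v,z: at("top",185+(u-170)/5-.4,105+v/5-.4,z)
p=np.array([P(*c,.041) for c in[(496,128),(690,128),(696,362),(501,366)]]); print(p.mean(0),P(594,241,.061))
p=np.array([P(*c,.06) for c in[(432,54),(743,47),(750,428),(438,434)]]); print(p.mean(0))
plan(.546,.4245,.006,3.8,4)
E
```

```text
[0.60719265 0.19189829 0.041     ] [0.60641638 0.19090563 0.061     ]
[0.60791609 0.19323394 0.06      ]
t 13.35 pos [0.5441 0.4225 0.1016] yaw 3.9 q6 0.56 w 0.402 F [ 0.4 -1.   1. ] tilt 0.001 turn -0.1 n 4
{"translation":[0.0005, 0.0005, 0.0239],"spin":0.00} 
{"translation":[0.0005, 0.0005, 0.0239],"spin":0.00} 
{"translation":[0.0005, 0.0005, 0.0239],"spin":0.00} 
{"translation":[0.0005, 0.0005, 0.0239],"spin":0.00}
```

Everything is within 2 mm.

Request:
play_rows([
  {"translation": [0.002,0.002,0.025],"spin": 0},
  {"translation": [0,0,0.03],"spin": 0},
  {"translation": [0,0,0.03],"spin": 0},
  {"translation": [0,0,0.008],"spin": 0},
  {"translation": [0,0,0],"spin": 0},
])

```text
time: 13.85
tool_pos: [0.5462, 0.4222, 0.0078]
tcp_rot: [-2.149, -2.291, 0.005]
wrist_force: [1.0, -0.5, 0.9]
width: 0.401
```

Request:
play_rows([
  {"translation": [0,0,0],"spin": 0},
  {"translation": [0,0,0],"spin": 0},
  {"translation": [0,0,0],"spin": 0},
  {"translation": [0,0,0],"spin": 0},
  {"translation": [0,0,0],"spin": 0},
], jaw=-1)

```text
time: 14.35
tool_pos: [0.5483, 0.4249, 0.0116]
tcp_rot: [2.146, 2.292, 0.006]
wrist_force: [1.0, -1.5, 6.8]
width: 0.133
```

Request:
play_rows([
  {"translation": [0,0,-0.02],"spin": 0},
  {"translation": [0,0,-0.03],"spin": 0},
  {"translation": [0,0,-0.03],"spin": 0},
  {"translation": [0,0,-0.04],"spin": 0},
  {"translation": [0,0,-0.04],"spin": 0},
])

```text
time: 14.85
tool_pos: [0.5457, 0.4238, 0.1696]
tcp_rot: [-2.147, -2.293, 0.003]
wrist_force: [1.0, -0.3, -1.7]
width: 0.126
```

```bash
python3 - <<'E'
from h import *
plan(.648,.194,.15,3.8,7)
c=bot.get_calibration("wrist"); cv2.imwrite("pics/w7.png",bot.read_camera("wrist"))
E
```

```text
t 14.85 pos [0.5457 0.4238 0.1696] yaw 3.8 q6 0.56 w 0.126 F [ 1.  -0.3 -1.7] tilt 0.002 turn 0.0 n 7
{"translation":[-0.0337, 0.0124, 0.0028],"spin":-0.00} 
{"translation":[-0.0337, 0.0124, 0.0028],"spin":-0.00} 
{"translation":[-0.0337, 0.0124, 0.0028],"spin":-0.00} 
{"translation":[-0.0337, 0.0124, 0.0028],"spin":-0.00} 
{"translation":[-0.0337, 0.0124, 0.0028],"spin":-0.00} 

{"translation":[-0.0337, 0.0124, 0.0028],"spin":-0.00} 
{"translation":[-0.0337, 0.0124, 0.0028],"spin":-0.00}
```

View pics/w7.png

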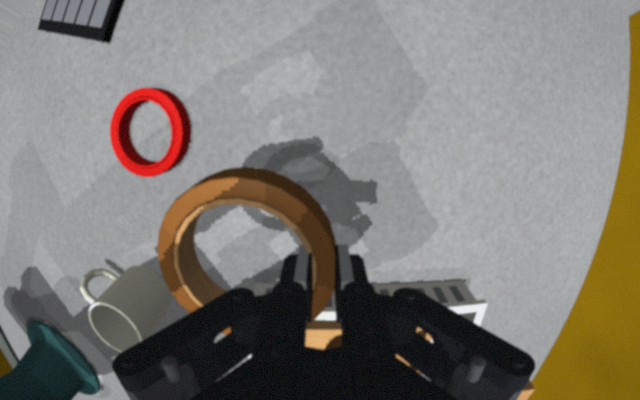

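The narrow roll is held level.

Request:
play_rows([
  {"translation": [-0.034,0.012,0.003],"spin": 0},
  {"translation": [-0.034,0.012,0.003],"spin": 0},
  {"translation": [-0.034,0.012,0.003],"spin": 0},
  {"translation": [-0.034,0.013,0.003],"spin": 0},
  {"translation": [-0.034,0.013,0.003],"spin": 0},
])

```text
time: 15.4
tool_pos: [0.6196, 0.2574, 0.1537]
tcp_rot: [-2.146, -2.293, 0.0]
wrist_force: [1.5, -0.4, -1.9]
width: 0.125
```

Request:
play_rows([
  {"translation": [-0.033,0.013,0.003],"spin": 0},
  {"translation": [-0.033,0.013,0.002],"spin": 0},
  {"translation": [0,0,0.02],"spin": 0},
  {"translation": [0,0,0.02],"spin": 0},
  {"translation": [0,0,0],"spin": 0},
])

```text
time: 15.9
tool_pos: [0.647, 0.1932, 0.1051]
tcp_rot: [-2.145, -2.289, 0.01]
wrist_force: [-1.5, -0.7, -2.4]
width: 0.13
```

```bash
python3 - <<'E'
from h import *
bot.read_camera("wrist");bot.read_camera("wrist")
plan(.6488,.195,.075,3.8)
E
```

```text
t 16.00 pos [0.6491 0.1944 0.1085] yaw 3.8 q6 0.19 w 0.132 F [ 1.  -1.  -1.4] tilt 0.002 turn 0.0 n 1
{"translation":[0.0006, -0.0002, 0.0335],"spin":-0.01}
```

Request:
play_rows([
  {"translation": [0,0,0.015],"spin": 0},
  {"translation": [0,0,0.012],"spin": 0},
  {"translation": [0,0,0.005],"spin": 0},
  {"translation": [0,0,0],"spin": 0},
  {"translation": [0,0,0],"spin": 0},
])

```text
time: 16.5
tool_pos: [0.6499, 0.1945, 0.0771]
tcp_rot: [-2.147, -2.293, 0.0]
wrist_force: [-0.4, 0.7, -1.5]
width: 0.125
```

Request:
play_rows([
  {"translation": [0,0,0.002],"spin": 0},
  {"translation": [0,0,0.001],"spin": 0},
  {"translation": [0,0,0],"spin": 0},
  {"translation": [0,0,0],"spin": 0},
])

```text
time: 16.9
tool_pos: [0.6501, 0.1944, 0.0745]
tcp_rot: [2.147, 2.293, 0.0]
wrist_force: [0.0, -0.0, -1.6]
width: 0.125
```

Request:
play_rows([
  {"translation": [0,0,0.001],"spin": 0},
  {"translation": [0,0,0.001],"spin": 0},
  {"translation": [0,0,0],"spin": 0},
])

```text
time: 17.2
tool_pos: [0.6502, 0.1944, 0.0726]
tcp_rot: [2.147, 2.293, 0.001]
wrist_force: [0.6, -0.5, 1.1]
width: 0.13
```

Request:
play_rows([
  {"translation": [0,0,0.001],"spin": 0},
  {"translation": [0,0,0],"spin": 0},
])

```text
time: 17.4
tool_pos: [0.6505, 0.1944, 0.0726]
tcp_rot: [2.147, 2.293, 0.001]
wrist_force: [-2.1, -0.8, 5.2]
width: 0.122
```

Request:
play_rows([
  {"translation": [0,0,0],"spin": 0},
  {"translation": [0,0,0],"spin": 0},
  {"translation": [0,0,0],"spin": 0},
  {"translation": [0,0,0],"spin": 0},
], jaw=-0.4)

```text
time: 17.8
tool_pos: [0.6498, 0.1944, 0.071]
tcp_rot: [-2.147, -2.293, 0.0]
wrist_force: [-0.3, -0.5, -0.3]
width: 0.298
```

Request:
play_rows([
  {"translation": [0,0,-0.02],"spin": 0},
  {"translation": [0,0,-0.04],"spin": 0},
  {"translation": [0,0,-0.04],"spin": 0},
  {"translation": [0,0,-0.04],"spin": 0},
  {"translation": [0,0,-0.04],"spin": 0},
])

```text
time: 18.3
tool_pos: [0.6497, 0.1944, 0.2527]
tcp_rot: [-2.147, -2.293, 0.0]
wrist_force: [0.8, 0.4, 0.6]
width: 0.295
```

```bash
python3 - <<'E'
from h import *
plan(.499,-.435,.22,3.8,15)
E
```

```text
t 18.30 pos [0.6497 0.1944 0.2527] yaw 3.8 q6 0.19 w 0.295 F [0.8 0.4 0.6] tilt 0.000 turn 0.0 n 15
{"translation":[-0.0412, -0.0128, 0.0022],"spin":-0.00} 
{"translation":[-0.0412, -0.0128, 0.0022],"spin":-0.00} 
{"translation":[-0.0412, -0.0128, 0.0022],"spin":-0.00} 
{"translation":[-0.0412, -0.0128, 0.0022],"spin":-0.00} 
{"translation":[-0.0412, -0.0128, 0.0022],"spin":-0.00} 

{"translation":[-0.0412, -0.0128, 0.0022],"spin":-0.00} 
{"translation":[-0.0412, -0.0128, 0.0022],"spin":-0.00} 
{"translation":[-0.0412, -0.0128, 0.0022],"spin":-0.00} 
{"translation":[-0.0412, -0.0128, 0.0022],"spin":-0.00} 
{"translation":[-0.0412, -0.0128, 0.0022],"spin":-0.00} 

{"translation":[-0.0412, -0.0128, 0.0022],"spin":-0.00} 
{"translation":[-0.0412, -0.0128, 0.0022],"spin":-0.00} 
{"translation":[-0.0412, -0.0128, 0.0022],"spin":-0.00} 
{"translation":[-0.0412, -0.0128, 0.0022],"spin":-0.00} 
{"translation":[-0.0412, -0.0128, 0.0022],"spin":-0.00}
```

Request:
play_rows([
  {"translation": [-0.041,-0.013,0.001],"spin": 0},
  {"translation": [-0.041,-0.013,0.001],"spin": 0},
  {"translation": [-0.041,-0.013,0.001],"spin": 0},
  {"translation": [-0.041,-0.013,0.001],"spin": 0},
  {"translation": [-0.041,-0.013,0.001],"spin": 0},
], jaw=1)

```text
time: 18.8
tool_pos: [0.5979, -0.0159, 0.2463]
tcp_rot: [2.147, 2.293, 0.0]
wrist_force: [0.1, -0.0, 0.3]
width: 0.998
```

Request:
play_rows([
  {"translation": [-0.041,-0.013,0.001],"spin": 0},
  {"translation": [-0.041,-0.013,0.001],"spin": 0},
  {"translation": [-0.041,-0.013,0.001],"spin": 0},
  {"translation": [-0.041,-0.013,0.001],"spin": 0},
  {"translation": [-0.041,-0.013,0.001],"spin": 0},
])

```text
time: 19.3
tool_pos: [0.5465, -0.2248, 0.2413]
tcp_rot: [2.147, 2.293, 0.0]
wrist_force: [0.6, 0.7, 0.1]
width: 1.0
```

Request:
play_rows([
  {"translation": [-0.041,-0.013,0.001],"spin": 0},
  {"translation": [-0.041,-0.013,0.001],"spin": 0},
  {"translation": [-0.041,-0.013,0.001],"spin": 0},
  {"translation": [-0.041,-0.013,0.001],"spin": 0},
  {"translation": [-0.04,-0.012,0.001],"spin": 0},
])

```text
time: 19.8
tool_pos: [0.4959, -0.4327, 0.2362]
tcp_rot: [2.148, 2.293, 0.0]
wrist_force: [0.2, 0.2, -0.4]
width: 0.999
```

```bash
python3 - <<'E'
from h import *
bot.read_camera("wrist")
plan(.499,-.435,.18,3.8)
c=bot.get_calibration("wrist"); im=bot.read_camera("wrist")
for k in range(0,360,20):
      u,v=proj("wrist",(.4993+.02*np.cos(np.radians(k)),-.4347+.02*np.sin(np.radians(k)),.125),c)
      cv2.circle(im,(int(u),int(v)),1,(0,255,0),-1)
t=bot.read_camera("top")
a=cv2.resize(t[105:225,185:345],None,fx=5,fy=5,interpolation=cv2.INTER_CUBIC)[:,230:630]
out=np.zeros((600,800,3),np.uint8); out[:400,:400]=im[:,100:500]; out[:,400:]=a
cv2.imwrite("pics/m8.png",out)
E
```

```text
t 19.85 pos [ 0.4939 -0.4391  0.2358] yaw 3.6 q6 -0.82 w 1.000 F [ 0.7 -4.4 -0.2] tilt 0.006 turn 0.2 n 2
{"translation":[0.002, 0.0027, 0.0279],"spin":-0.02} 
{"translation":[0.002, 0.0027, 0.0279],"spin":-0.02}
```

View pics/m8.png

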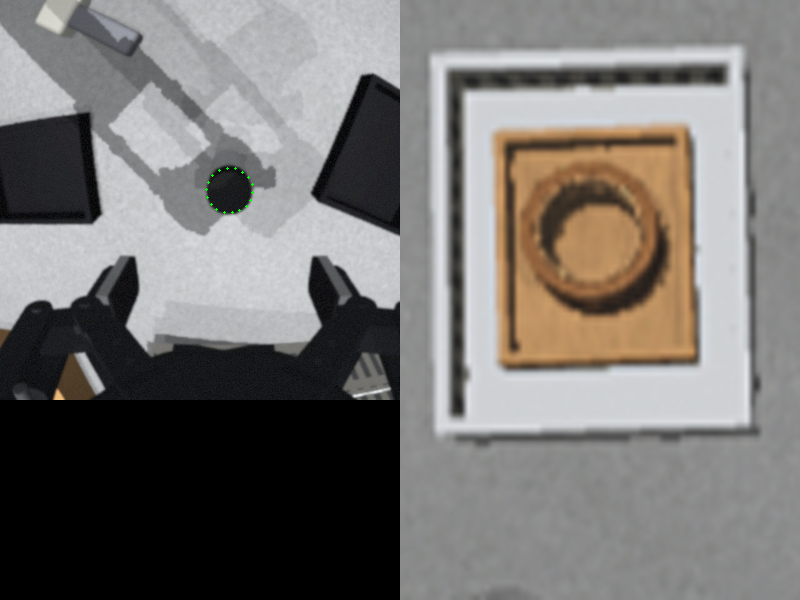

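The narrow roll sits on the wide one, centred at about right-panel (590,232). The can overlay fits exactly.

```bash
python3 - <<'E'
from h import *
P=lambda u,v,z: at("top",185+(u-170)/5-.4,105+v/5-.4,z)
print(P(590,232,.085))
plan(.4993,-.4347,.09,3.8,5)
E
```

```text
[0.60797842 0.19102494 0.085     ]
t 19.95 pos [ 0.4955 -0.4333  0.2357] yaw 3.5 q6 -0.82 w 1.004 F [-0.5  0.5 -0.7] tilt 0.001 turn 0.3 n 5
{"translation":[-0.0003, 0.0008, 0.0291],"spin":-0.01} 
{"translation":[-0.0003, 0.0008, 0.0291],"spin":-0.01} 
{"translation":[-0.0003, 0.0008, 0.0291],"spin":-0.01} 
{"translation":[-0.0003, 0.0008, 0.0291],"spin":-0.01} 
{"translation":[-0.0003, 0.0008, 0.0291],"spin":-0.01}
```

Request:
play_rows([
  {"translation": [-0.001,0.004,0.03],"spin": 0},
  {"translation": [0,0,0.03],"spin": 0},
  {"translation": [0,0,0.035],"spin": 0},
  {"translation": [0,0,0.035],"spin": 0},
  {"translation": [0,0,0.015],"spin": 0},
])

```text
time: 20.45
tool_pos: [0.4991, -0.4284, 0.0871]
tcp_rot: [-2.141, -2.289, -0.001]
wrist_force: [-0.4, 0.2, -1.3]
width: 1.002
```

Request:
play_rows([
  {"translation": [0,0,0],"spin": 0},
  {"translation": [0,0,0],"spin": 0},
  {"translation": [0,0,0],"spin": 0},
  {"translation": [0,0,0],"spin": 0},
  {"translation": [0,0,0],"spin": 0},
], jaw=-1, force=60)

```text
time: 20.95
tool_pos: [0.5021, -0.4331, 0.0943]
tcp_rot: [2.144, 2.29, -0.0]
wrist_force: [-0.9, -0.1, 5.8]
width: 0.451
```

Request:
play_rows([
  {"translation": [0,0,-0.02],"spin": 0},
  {"translation": [0,0,-0.04],"spin": 0},
  {"translation": [0,0,-0.04],"spin": 0},
  {"translation": [0,0,-0.04],"spin": 0},
  {"translation": [0,0,-0.03],"spin": 0},
])

```text
time: 21.45
tool_pos: [0.5013, -0.4324, 0.2651]
tcp_rot: [2.145, 2.29, 0.0]
wrist_force: [-0.4, 0.0, -0.8]
width: 0.454
```

```bash
python3 - <<'E'
from h import *
plan(.607,.1915,.25,3.8,15)
E
```

```text
t 21.45 pos [ 0.5013 -0.4324  0.2651] yaw 3.7 q6 -0.81 w 0.454 F [-0.4  0.  -0.8] tilt 0.004 turn 0.1 n 15
{"translation":[0.041, 0.0097, 0.0009],"spin":-0.00} 
{"translation":[0.041, 0.0097, 0.0009],"spin":-0.00} 
{"translation":[0.041, 0.0097, 0.0009],"spin":-0.00} 
{"translation":[0.041, 0.0098, 0.0009],"spin":-0.00} 
{"translation":[0.041, 0.0098, 0.0009],"spin":-0.00} 

{"translation":[0.041, 0.0098, 0.0009],"spin":-0.00} 
{"translation":[0.041, 0.0098, 0.0009],"spin":-0.00} 
{"translation":[0.041, 0.0098, 0.0009],"spin":-0.00} 
{"translation":[0.041, 0.0098, 0.0009],"spin":-0.00} 
{"translation":[0.041, 0.0098, 0.0009],"spin":-0.00} 

{"translation":[0.041, 0.0098, 0.0009],"spin":-0.00} 
{"translation":[0.041, 0.0098, 0.0009],"spin":-0.00} 
{"translation":[0.041, 0.0098, 0.0009],"spin":-0.00} 
{"translation":[0.041, 0.0098, 0.0009],"spin":-0.00} 
{"translation":[0.041, 0.0098, 0.0009],"spin":-0.00}
```

Request:
play_rows([
  {"translation": [0.041,0.01,0],"spin": 0},
  {"translation": [0.041,0.01,0],"spin": 0},
  {"translation": [0.041,0.01,0],"spin": 0},
  {"translation": [0.041,0.01,0],"spin": 0},
  {"translation": [0.041,0.01,0],"spin": 0},
])

```text
time: 21.95
tool_pos: [0.5372, -0.2224, 0.2618]
tcp_rot: [2.147, 2.292, 0.001]
wrist_force: [1.2, -0.6, -1.6]
width: 0.451
```

Request:
play_rows([
  {"translation": [0.041,0.01,0],"spin": 0},
  {"translation": [0.041,0.01,0],"spin": 0},
  {"translation": [0.041,0.01,0],"spin": 0},
  {"translation": [0.041,0.01,0],"spin": 0},
  {"translation": [0.041,0.01,0],"spin": 0},
])

```text
time: 22.45
tool_pos: [0.5737, -0.0143, 0.2619]
tcp_rot: [2.147, 2.292, 0.001]
wrist_force: [0.5, -0.0, -1.3]
width: 0.454
```

Request:
play_rows([
  {"translation": [0.041,0.01,0],"spin": 0},
  {"translation": [0.041,0.01,0],"spin": 0},
  {"translation": [0.041,0.01,0],"spin": 0},
  {"translation": [0.041,0.01,0],"spin": 0},
  {"translation": [0.04,0.008,0],"spin": 0},
])

```text
time: 22.95
tool_pos: [0.6083, 0.1925, 0.2618]
tcp_rot: [2.147, 2.293, 0.002]
wrist_force: [0.8, -0.6, -0.7]
width: 0.452
```

Request:
play_rows([
  {"translation": [0,0,0],"spin": 0},
  {"translation": [0,0,0],"spin": 0},
])

```text
time: 23.15
tool_pos: [0.6079, 0.1915, 0.2613]
tcp_rot: [2.145, 2.295, -0.001]
wrist_force: [-0.2, 0.4, -0.8]
width: 0.45
```

```bash
python3 - <<'E'
from h import *
plan(.607,.193,.195,3.8)
cv2.imwrite("pics/w9.png",bot.read_camera("wrist"))
E
```

```text
t 23.15 pos [0.6079 0.1915 0.2613] yaw 3.9 q6 0.20 w 0.450 F [-0.2  0.4 -0.8] tilt 0.000 turn -0.1 n 2
{"translation":[0.0008, -0.0004, 0.0332],"spin":0.01} 
{"translation":[0.0008, -0.0004, 0.0332],"spin":0.01}
```

View pics/w9.png

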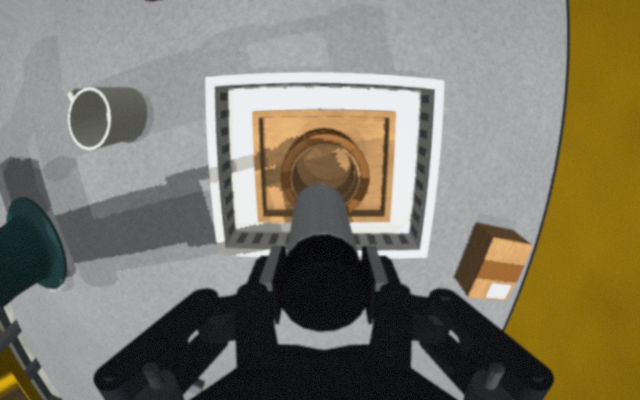

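The can hangs upright over the cores. The narrow roll's top ring is centred at about (325,172).

```bash
python3 - <<'E'
from h import *
print(at("wrist",325,172,.085))
E
```

```text
[0.60968879 0.19714466 0.085     ]
```

Request:
play_rows([
  {"translation": [0.001,0,0.03],"spin": 0},
  {"translation": [0,0,0.025],"spin": 0},
  {"translation": [0,0,0.015],"spin": 0},
  {"translation": [0,0,0],"spin": 0},
  {"translation": [0,0,0],"spin": 0},
])

```text
time: 23.7
tool_pos: [0.6083, 0.1908, 0.1918]
tcp_rot: [2.149, 2.292, 0.0]
wrist_force: [0.7, -0.1, -0.7]
width: 0.452
```

Request:
play_rows([
  {"translation": [0.003,0,0.015],"spin": 0},
  {"translation": [0,0,0.02],"spin": 0},
  {"translation": [0,0,0.02],"spin": 0},
  {"translation": [0,0,0.015],"spin": 0},
  {"translation": [0,0,0.005],"spin": 0},
])

```text
time: 24.2
tool_pos: [0.6068, 0.1945, 0.1143]
tcp_rot: [-2.146, -2.292, 0.004]
wrist_force: [-0.1, 0.1, -1.4]
width: 0.451
```

Request:
play_rows([
  {"translation": [0,0,0.002],"spin": 0},
  {"translation": [0,0,0],"spin": 0},
  {"translation": [0,0,0.002],"spin": 0},
  {"translation": [0,0,0],"spin": 0},
])

```text
time: 24.6
tool_pos: [0.6085, 0.1948, 0.1131]
tcp_rot: [2.147, 2.293, 0.002]
wrist_force: [0.4, 0.1, -0.9]
width: 0.453
```

Request:
play_rows([
  {"translation": [0,0,0.002],"spin": 0},
  {"translation": [0,0,0.002],"spin": 0},
  {"translation": [0,0,0.001],"spin": 0},
  {"translation": [0,0,0],"spin": 0},
])

```text
time: 25.0
tool_pos: [0.6078, 0.1947, 0.1074]
tcp_rot: [-2.147, -2.293, 0.0]
wrist_force: [-0.2, 0.3, 0.7]
width: 0.454
```

Request:
play_rows([
  {"translation": [0,0,0.001],"spin": 0},
  {"translation": [0,0,0],"spin": 0},
])

```text
time: 25.2
tool_pos: [0.6079, 0.1948, 0.1073]
tcp_rot: [-2.147, -2.293, -0.0]
wrist_force: [-2.7, -1.8, 4.7]
width: 0.45
```

The can touched the floor at the expected height, so I'll release it.

Request:
play_rows([
  {"translation": [0,0,0],"spin": 0},
  {"translation": [0,0,0],"spin": 0},
  {"translation": [0,0,0],"spin": 0},
  {"translation": [0,0,0],"spin": 0},
  {"translation": [0,0,0],"spin": 0},
], jaw=0.5)

```text
time: 25.7
tool_pos: [0.6078, 0.1946, 0.1061]
tcp_rot: [-2.147, -2.293, 0.0]
wrist_force: [0.3, 0.7, -0.8]
width: 0.747
```

Request:
play_rows([
  {"translation": [0,0,-0.02],"spin": 0},
  {"translation": [0,0,-0.04],"spin": 0},
  {"translation": [0,0,-0.04],"spin": 0},
  {"translation": [0,0,-0.04],"spin": 0},
  {"translation": [-0.04,0,0],"spin": 0},
])

```text
time: 26.2
tool_pos: [0.6144, 0.1589, 0.2547]
tcp_rot: [2.138, 2.293, 0.02]
wrist_force: [1.1, -0.9, 0.6]
width: 0.746
```

Request:
play_rows([
  {"translation": [-0.045,0,0],"spin": 0},
  {"translation": [-0.045,0,0],"spin": 0},
  {"translation": [-0.045,0,0],"spin": 0},
  {"translation": [-0.045,0,0],"spin": 0},
  {"translation": [-0.045,0,0],"spin": 0},
])

```text
time: 26.7
tool_pos: [0.6251, -0.0715, 0.2464]
tcp_rot: [2.147, 2.293, 0.0]
wrist_force: [-0.8, -0.7, -0.1]
width: 0.745
```

```bash
python3 - <<'E'
from h import *
s=bot.read_state();print(s["time"],s["tool_pos"])
t=bot.read_camera("top"); sc=bot.read_camera("scene")
a=cv2.resize(t[105:225,185:345],None,fx=5,fy=5,interpolation=cv2.INTER_CUBIC)[:,230:630]
b=cv2.resize(sc[130:240,310:450],None,fx=2.85,fy=2.85,interpolation=cv2.INTER_CUBIC)
out=np.zeros((600,800,3),np.uint8); out[:b.shape[0],:b.shape[1]]=b[:, :400]; out[:,400:]=a
cv2.imwrite("pics/m10.png",out)
E
```

```text
26.7 [ 0.62511182 -0.0715333   0.24636002]
```

View pics/m10.png

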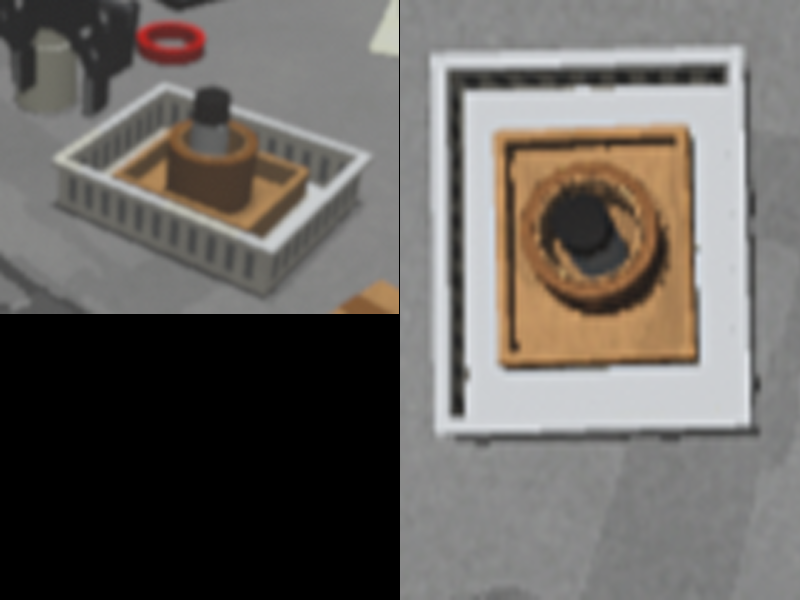

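The can stands upright through both rolls, which are stacked and centred in the tray, and the tray is in the middle of the basket. The arm is clear, so I'll hand in.

```bash
python3 - <<'E'
from h import *
P=lambda u,v,z: at("top",185+(u-170)/5-.4,105+v/5-.4,z)
print("can top",P(584,224,.138))
print(bot.finish_job())
E
```

```text
can top [0.60268157 0.18871143 0.138     ]
the job is handed in; nothing more can be done
None
```

The supply basket is made up and handed in at about 27 s of the 144 s allowed. The simulator gives no verdict, so what follows is from my own camera checks.

- **Placing:** I set the tray in the basket, then the wide roll, the narrow roll and the can, letting go of each before fetching the next. I never went near the scanner or the mug with anything, but I did not measure their positions again at the end.
- **Tray and rolls:** The tray measured about 2 mm from the basket's centre. The wide roll was about 1–2 mm from the tray's centre, and the narrow roll about 2 mm from the wide roll's axis by the top view.
- **Can:** It met the tray floor at the expected height and looks upright inside both cores. Its cap read about 4–5 mm off the wide roll's axis, within the 18 mm limit.
- **Disagreement:** A rough wrist-camera reading put the narrow roll's centre about 6 mm further along y than the top view. I aimed the can between the two, and the final picture fits the top view.

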